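# Stroke the long drilling slide

## Robot

A 6-joint arm with a two-finger parallel gripper is mounted at the origin on the work surface. World frame = base frame: x ahead of the robot, y to its left, z up, the work surface at z = 0. Lengths are in m, angles in rad, forces in N, time in s.
With the tool pointing down it reaches from about 0.35 to 0.975 m from the base axis. Payload 4.9 kg.
Tool frame: the origin (TCP) lies at the very end of the fingers, on their centre line; the grasp point (between the pads) lies 19 mm behind it; z points along the fingers, y is the line along which they close (so a half turn about z gives the same grasp; the last joint's range is limited). The gripper opens to 85 mm and grips with 20 to 120 N. Pads are 22 mm wide; open, the fingers measure 114 mm over their backs; the gripper's body (76 mm by 85 mm) begins 54 mm behind the grasp point. The pads swing forward as they close: fully open they stand 13 mm farther back than shut.
Start: joints at [-1.302, 0.053, 1.613, -0, 1.476, -0.119], TCP at [0.236, -0.579, 0.231] pointing down, gripper open.
Joint ranges: [-3.01, 3.01], [-1.01, 2.22], [0.06, 2.58], [-1.02, 4.17], [0.09, 2.62], [-3.14, 3.14]. Speed limits (rad/s): [2.57, 2.57, 3.14, 3.14, 3.14, 3.14].

## Interface

Orientations are given as a rotation vector (axis times angle).
In Python, from station import ctrl, imaging gives the robot as it stands.
- The arm moves only by the tool play_rows, never from a script. Its argument "series" is a list of rows, each a list of 3 entries, a list of its own where there are three numbers: the opening, from 0 (shut) to 1 (fully open), then the shift along the tool's x, y, z each as a share of 0.05 m, from -1 to 1, then the turn, a rotation vector about the tool's x, y, z each as a share of 8 degrees, from -1 to 1. In form: [[grip, [dx, dy, dz], [ax, ay, az]], ...]. A call has 1 to 8 rows; each row shifts and turns the commanded pose from where the row before left it, along the tool's axes as they then stand; what a row does not reach is not made up. A row lasts 1/8 s, in which the tool goes at most 62.5 mm and 10.7 degrees, less where a joint would pass 70% of its speed; a pose out of reach is approached as far as the arm can. A call with a number of a shift or a turn outside -1 to 1 is refused whole. A call with a gripper value outside its range is refused whole. The fingers move at their own pace and stop on an object; "force" is the grip in N (left out, the last holds). Time passes only in rows, so rows that do not move let the fingers close. It gives the time, the measured TCP pose, the force, the opening and the grip force at its end, in the units of the state.
- ctrl.get_obs(): the state, without advancing time (a new reading comes with each control period).
- imaging.get_image(name): name is "scene" or "side" or "wrist"; returns a dict with "color" (420x560x3 uint8, blue, green, red), "fx", "fy", "cx", "cy" (pixels), "extrinsics" (4x4, takes a point from world to camera coordinates); the wrist camera has in their place "hand_eye" (4x4, takes a point from camera to tool coordinates, whose origin is the TCP and whose axes are the flange's). Camera axes: x right, y down, z forward; pixel columns grow to the right and rows downward; lengths in m; the calibration is good to about 2 mm. A picture is of the moment at which its call begins: read the wrist's pose just before it. There is no depth.
- ctrl.finish_job(): hands the job in; it is judged then, once.
The state is a dict: "t": time; "q": joint angles; "dq": joint speeds; "effort": joint torques, N m; "tool_pos": TCP position; "tool_rot": TCP orientation; "contact_force": force on the tool from outside, world axes, zero at the start; "wrist_torque": the same for the moment, N m; "opening": finger opening in m; "grip_force": force on a finger pad.
Only numpy, scipy, OpenCV 4.12 (cv2) and the standard library are available. Lean on these libraries where they do the work, as an engineer would, in place of code of your own. Each camera call takes 0.05 s, during which the arm holds its last target. There are 200 camera calls.

## Task

Two hand slides, each with a knob on its carriage, are screwed to the bench. Feel the long one for sticky spots: slowly run its carriage all the way against the wide wooden cross-piece at one end, then all the way back against the narrow metal block at the other end, and leave it there. Leave the short slide's carriage as it is.

Things in the scene. Friction and masses are not known exactly. Their poses are not given: they have to be found in the camera images.
- carriage (a joint): Carriage of the LONG slide (m). 0 = against the narrow metal end block (40 mm wide across the rail, at the robot's right, -y end); 0.22 = against the wide wooden cross-piece (110 mm wide, at the left, +y end). The carriage is a steel plate 100 mm long, 62 mm wide, its top 50 mm above the bench; about 0.4 kg; 2 to 4 N push it; no spring, it stays where it is left.
- knob_long (a point): Centre of the round dark wooden knob in the middle of the long slide's carriage: 34 mm diameter, 50 mm tall, standing 50 to 100 mm above the bench; this point is 75 mm up and moves with the carriage. Its y axis runs along the rail towards the wide wooden cross-piece, its z axis up.
- wide_stop_long (a point): Top middle of the inner face of the long slide's wide wooden cross-piece, 50 mm above the bench (both end stops are 50 mm high). The knob's centre is 50 mm from this face when the carriage touches it, 270 mm at the other end. The slide's wooden base is 370 mm long and 70 mm wide, fixed flat on the bench. Axes as knob_long.
- knob_short (a point): Centre of the knob of the SHORT slide, a look-alike with the same carriage, knob and stops but a base 230 mm long and 80 mm of travel. The two slides lie about 180 mm apart, side by side; either may be the nearer to the robot. This carriage is to be left alone.

How it is judged:
On the way:
1. the long slide's carriage has been run up against the wide wooden cross-piece (within 12 mm) (value of joint carriage above 0.208 m), for 0.1 s.
At the end, for the whole second after the job is handed in: After having been at the wide cross-piece, the long slide's carriage rests within 12 mm of the narrow metal end block, still and let go (value of joint carriage below 0.012 m and velocity of joint carriage between -0.01 and 0.01 m/s); the robot touches nothing.
It fails at once if the long slide's carriage is flung: faster than 0.5 m/s (velocity of joint carriage above 0.5 m/s or velocity of joint carriage below -0.5 m/s).
It fails at once if the short slide's carriage is moved by more than 10 mm (distance of knob_short from where it was at the start of the episode above 0.01 m).
It also fails if it takes over 38 s, if anything falls off the work surface, if the arm or the gripper's body presses on something with over 40 N, if the wrist force passes 120 N, or if a joint passes its speed limit or range.

## Working session

There is one attempt and no reset: what is moved stays moved. The work goes in short steps, Python scripts to look and compute and a tool call to move; the robot and the scene stay as the last step left them, time stands still between calls to the robot, and variables do not carry over. Pictures are saved under pics/ and viewed, at most 10 in all, crops included, and the job is handed in when it is done.

Besides the shell and the picture viewer there is one more tool, called after "Call:" by a JSON object that holds its "method" and its "body". play_rows: Moves the arm, as the interface text tells. Shift numbers are shares of 0.05 m and turn numbers shares of 8 degrees, none past 1 either way. Its arguments: {"type":"object","properties":{"series":{"type":"array"},"force":{"type":"number"}},"required":["series"]}

```bash
mkdir -p pics; python3 - <<'E'
from station import ctrl, imaging
import cv2,pickle
o=ctrl.get_obs();print({k:o[k] for k in('t','tool_pos','tool_rot','opening','contact_force')})
d={}
for n in('scene','side'):
    d[n]=imaging.get_image(n);cv2.imwrite(f'pics/{n}0.png',d[n]['color'])
pickle.dump(d,open('d.pkl','wb'))
E
```

```text
{'t': 0.0, 'tool_pos': array([ 0.23618295, -0.57795367,  0.23003603]), 'tool_rot': array([-3.08061880e+00, -6.04966612e-01,  2.47485946e-04]), 'opening': 0.08526172853709799, 'contact_force': array([-0.40266203, -0.13520237, -0.66513115])}
```

View pics/scene0.png

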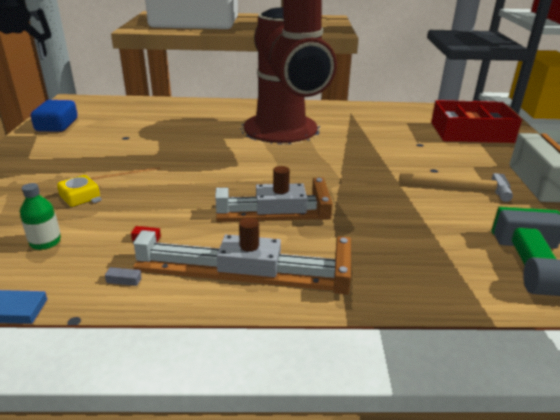

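View pics/side0.png

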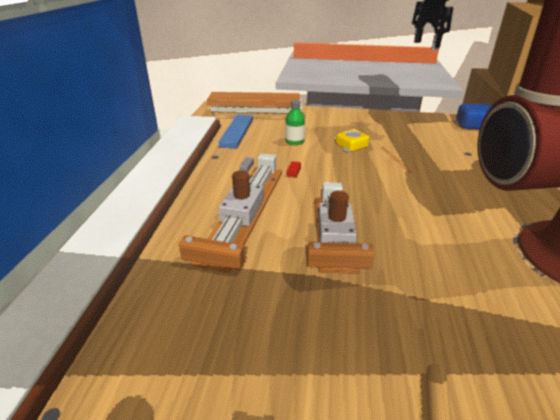

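Scene: the long slide is the farther one from the robot, with its knob at about (249,235) and its wide stop at (343,262). The short knob is at (281,180). In the side view, the long knob is at (241,185), the wide stop at (213,250) and the short knob at (339,206). I'll enlarge the crops for precision.

```bash
python3 - <<'E'
import pickle,cv2,numpy as np
d=pickle.load(open('d.pkl','rb'))
a=d['scene']['color'][155:305,120:370]; b=d['side']['color'][145:275,170:380]
a=cv2.resize(a,None,fx=2,fy=2,interpolation=3);b=cv2.resize(b,None,fx=2,fy=2,interpolation=3)
c=np.zeros((570,500,3),np.uint8);c[:300,:500]=a;c[305:565,:420]=b
cv2.imwrite('pics/crop.png',c)
E
```

```text
(no output)
```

View pics/crop.png

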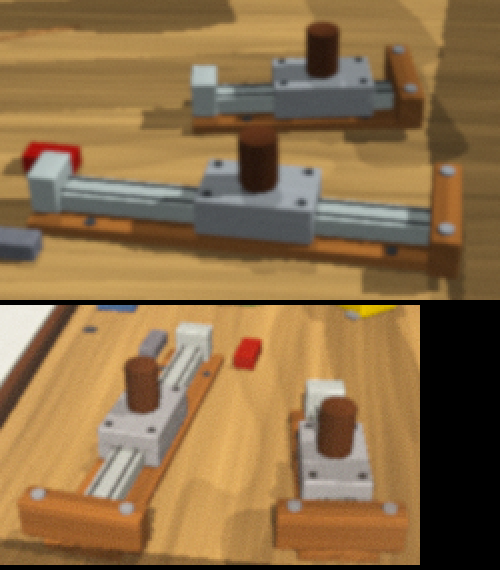

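The crops give pixels for the knobs (long at crop (258,160) and (142,386)), the stop's screws, and the metal block's top. Next I triangulate.

```bash
python3 - <<'E'
import pickle,cv2,numpy as np
d=pickle.load(open('d.pkl','rb'))
def P(n):
    c=d[n];K=np.array([[c['fx'],0,c['cx']],[0,c['fy'],c['cy']],[0,0,1]]);return K@np.array(c['extrinsics'])[:3]
A,B=P('scene'),P('side')
def ray(M,p,z):
    H=M[:,[0,1,3]].copy();H[:,2]+=z*M[:,2];w=np.linalg.solve(H,[*p,1]);return w[:2]/w[2]
pts=dict(knobL=((249.2,235),(241.2,185.5),.075),knobS=((281.2,180),(339,206.5),.075),
 scrA=((343.5,240),(239,246.5),.05),scrB=((343,269.5),(189,239.5),.05),nar=((145,235),(267,157.5),.05),
 sA=((319,179.5),(365,247),.05),sB=((325,199),(311,246),.05))
for k,(a,b,z) in pts.items():
    X=cv2.triangulatePoints(A,B,np.array(a,float),np.array(b,float)).ravel();X=X[:3]/X[3]
    print(k,X.round(4),'planes',ray(A,a,z).round(4),ray(B,b,z).round(4))
E
```

```text
knobL [ 0.6441 -0.0412  0.0736] planes [ 0.6464 -0.0409] [ 0.6434 -0.0395]
knobS [0.4503 0.0094 0.0744] planes [0.4521 0.0096] [0.4501 0.0092]
scrA [0.6145 0.1204 0.0491] planes [0.6188 0.1213] [0.6131 0.1169]
scrB [0.7014 0.1125 0.0515] planes [0.6999 0.1129] [0.7022 0.1103]
nar [ 0.6222 -0.2239  0.0502] planes [ 0.6191 -0.2255] [ 0.6226 -0.2187]
sA [0.4032 0.0898 0.0514] planes [0.3998 0.0898] [0.4033 0.089 ]
sB [0.4915 0.0981 0.054 ] planes [0.4805 0.0976] [0.4934 0.0989]
```

Call:
{"method": "play_rows", "body": {"series": [[1,[0,0,0],[0,0,0.88]],[1,[0,0,0],[0,0,0.88]],[1,[0,0,0],[0,0,0.88]],[1,[0,0,0],[0,0,0.88]],[1,[0.5,-0.82,0],[0,0,0]],[1,[0.5,-0.82,0],[0,0,0]],[1,[0.5,-0.82,0],[0,0,0]],[1,[0.5,-0.82,0],[0,0,0]]]}}

```text
t: 1.1
tool_pos: [0.3533, -0.4243, 0.2307]
tool_rot: [-3.137, 0.163, 0.001]
contact_force: [1.5, -0.0, -0.3]
opening: 0.0854
grip_force: 0.0
```

Call:
{"method": "play_rows", "body": {"series": [[1,[0.5,-0.82,0],[0,0,0]],[1,[0.5,-0.82,0],[0,0,0]],[1,[0.5,-0.82,0],[0,0,0]],[1,[0.5,-0.82,0],[0,0,0]],[1,[0.5,-0.82,0],[0,0,0]],[1,[0.5,-0.82,0],[0,0,0]],[1,[0.5,-0.82,0],[0,0,0]],[1,[0.5,-0.82,0],[0,0,0]]]}}

```text
t: 2.1
tool_pos: [0.5862, -0.1188, 0.2308]
tool_rot: [-3.137, 0.163, 0.001]
contact_force: [0.5, -0.5, -0.8]
opening: 0.0856
grip_force: 0.0
```

Call:
{"method": "play_rows", "body": {"series": [[1,[0.5,-0.82,0],[0,0,0]],[1,[0.5,-0.82,0],[0,0,0]],[1,[0,0,0],[0,0,0]],[1,[0,0,0],[0,0,0]]]}}

```text
t: 2.6
tool_pos: [0.6434, -0.044, 0.2306]
tool_rot: [3.137, -0.162, -0.002]
contact_force: [0.3, 0.3, 0.5]
opening: 0.0851
grip_force: 0.0
```

```bash
python3 - <<'E'
from station import ctrl, imaging
import cv2,numpy as np
from scipy.spatial.transform import Rotation as R
o=ctrl.get_obs();w=imaging.get_image('wrist');print(o['t'],o['tool_pos'],o['tool_rot'],o['contact_force'])
Rm=R.from_rotvec(o['tool_rot']).as_matrix();print(Rm.round(3))
im=w['color'].copy();H=np.linalg.inv(np.array(w['hand_eye']))
u=np.array([.1045,.9945,0])
k=np.array([.6441,-.0412,0])
for z,dd in((.1,0),(.05,0),(.05,.148),(.05,-.172)):
    X=k+u*dd+[0,0,z];c=H@np.r_[Rm.T@(X-o['tool_pos']),1];p=(w['fx']*c[0]/c[2]+w['cx'],w['fy']*c[1]/c[2]+w['cy']);print(z,dd,np.round(p,1))
    cv2.circle(im,(int(p[0]),int(p[1])),3,(0,255,0),1)
cv2.imwrite('pics/w1.png',im)
E
```

```text
2.6 [ 0.64342627 -0.04395771  0.23056927] [ 3.13712462e+00 -1.62329814e-01 -2.24442277e-03] [0.34690839 0.29282069 0.48081568]
[[ 0.995 -0.103 -0.001]
 [-0.103 -0.995 -0.   ]
 [-0.001  0.    -1.   ]]
0.1 0 [276.5 203.9]
0.05 0 [276.8 192.3]
0.05 0.148 [146.7 192.2]
0.05 -0.172 [427.9 192.5]
```

View pics/w1.png

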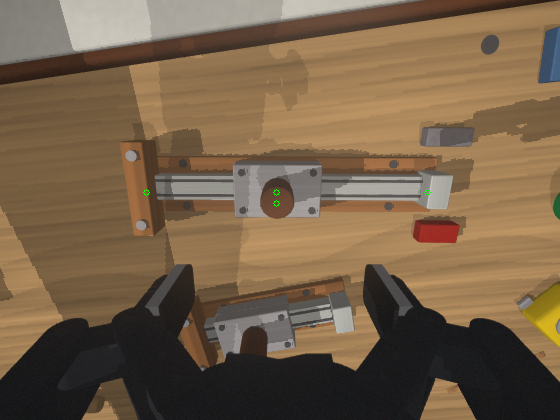

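The rail, stops and knob line up with my estimate to within about 2 mm. I'll descend and grip gently along the rail.

Call:
{"method": "play_rows", "body": {"series": [[1,[0.04,-0.06,0.84],[0,0,0]],[1,[0,0,0.84],[0,0,0]],[1,[0,0,0.84],[0,0,0]],[1,[0,0,0.8],[0,0,0]],[1,[0,0,0],[0,0,0]]]}}

```text
t: 3.28
tool_pos: [0.6423, -0.0417, 0.061]
tool_rot: [-3.136, 0.166, 0.014]
contact_force: [-0.5, -0.1, 0.4]
opening: 0.0853
grip_force: 0.0
```

Call:
{"method": "play_rows", "body": {"series": [[0,[0,0,0],[0,0,0]],[0,[0,0,0],[0,0,0]],[0,[0,0,0],[0,0,0]],[0,[0,0,0],[0,0,0]],[0,[0,0,0],[0,0,0]],[0,[0,0,0],[0,0,0]]], "force": 25}}

```text
t: 4.03
tool_pos: [0.6475, -0.0415, 0.0678]
tool_rot: [3.137, -0.163, 0.005]
contact_force: [-1.0, -1.4, 6.5]
opening: 0.033
grip_force: 25.2
```

Call:
{"method": "play_rows", "body": {"series": [[0,[0,-0.1,0],[0,0,0]],[0,[0,-0.2,0],[0,0,0]],[0,[0,-0.2,0],[0,0,0]],[0,[0,-0.2,0],[0,0,0]],[0,[0,-0.2,0],[0,0,0]],[0,[0,-0.2,0],[0,0,0]],[0,[0,-0.2,0],[0,0,0]],[0,[0,-0.2,0],[0,0,0]]]}}

```text
t: 5.03
tool_pos: [0.6556, 0.0331, 0.0678]
tool_rot: [3.136, -0.163, 0.006]
contact_force: [-0.1, -2.7, 5.6]
opening: 0.0331
grip_force: 25.2
```

Call:
{"method": "play_rows", "body": {"series": [[0,[0,-0.12,0],[0,0,0]],[0,[0,-0.1,0],[0,0,0]],[0,[0,-0.06,0],[0,0,0]],[0,[0,-0.06,0],[0,0,0]],[0,[0,-0.06,0],[0,0,0]],[0,[0,0,0],[0,0,0]]]}}

```text
t: 5.78
tool_pos: [0.6577, 0.0533, 0.0678]
tool_rot: [3.137, -0.162, 0.007]
contact_force: [0.4, -1.4, 5.3]
opening: 0.0336
grip_force: 25.2
```

Call:
{"method": "play_rows", "body": {"series": [[0,[0,-0.05,0],[0,0,0]],[0,[0,-0.05,0],[0,0,0]],[0,[0,0,0],[0,0,0]]]}}

```text
t: 6.15
tool_pos: [0.6578, 0.0537, 0.0677]
tool_rot: [3.129, -0.163, 0.004]
contact_force: [-2.8, -15.0, 7.5]
opening: 0.0331
grip_force: 26.3
```

The carriage stopped after about 96 mm with 15 N on the tool, so it is at the wide stop (98 mm predicted). I'll run it back; a 220 mm return travel would confirm both ends.

Call:
{"method": "play_rows", "body": {"series": [[0,[0,0.1,0],[0,0,0]],[0,[0,0.15,0],[0,0,0]],[0,[0,0.2,0],[0,0,0]],[0,[0,0.2,0],[0,0,0]],[0,[0,0.2,0],[0,0,0]],[0,[0,0.2,0],[0,0,0]],[0,[0,0.2,0],[0,0,0]],[0,[0,0.2,0],[0,0,0]]]}}

```text
t: 7.15
tool_pos: [0.6505, -0.0135, 0.0677]
tool_rot: [-3.137, 0.162, -0.006]
contact_force: [-0.9, 2.9, 6.1]
opening: 0.0327
grip_force: 25.5
```

Call:
{"method": "play_rows", "body": {"series": [[0,[0,0.2,0],[0,0,0]],[0,[0,0.2,0],[0,0,0]],[0,[0,0.2,0],[0,0,0]],[0,[0,0.2,0],[0,0,0]],[0,[0,0.2,0],[0,0,0]],[0,[0,0.2,0],[0,0,0]],[0,[0,0.2,0],[0,0,0]],[0,[0,0.2,0],[0,0,0]]]}}

```text
t: 8.15
tool_pos: [0.6419, -0.0932, 0.0677]
tool_rot: [-3.137, 0.162, -0.004]
contact_force: [-0.8, 1.8, 6.7]
opening: 0.0335
grip_force: 25.6
```

Call:
{"method": "play_rows", "body": {"series": [[0,[0,0.2,0],[0,0,0]],[0,[0,0.2,0],[0,0,0]],[0,[0,0.2,0],[0,0,0]],[0,[0,0.2,0],[0,0,0]],[0,[0,0.2,0],[0,0,0]],[0,[0,0,0],[0,0,0]]]}}

```text
t: 8.9
tool_pos: [0.6364, -0.1444, 0.0677]
tool_rot: [3.135, -0.163, 0.003]
contact_force: [-3.5, -1.7, 7.4]
opening: 0.033
grip_force: 25.6
```

Call:
{"method": "play_rows", "body": {"series": [[0,[0,0.12,0],[0,0,0]],[0,[0,0.1,0],[0,0,0]],[0,[0,0.06,0],[0,0,0]],[0,[0,0.06,0],[0,0,0]],[0,[0,0.06,0],[0,0,0]],[0,[0,0.05,0],[0,0,0]],[0,[0,0,0],[0,0,0]]]}}

```text
t: 9.78
tool_pos: [0.6342, -0.1651, 0.0677]
tool_rot: [-3.137, 0.162, -0.003]
contact_force: [-3.5, 2.6, 8.1]
opening: 0.0335
grip_force: 25.7
```

Call:
{"method": "play_rows", "body": {"series": [[0,[0,0.05,0],[0,0,0]],[0,[0,0.04,0],[0,0,0]],[0,[0,0,0],[0,0,0]]]}}

```text
t: 10.15
tool_pos: [0.6342, -0.1651, 0.0676]
tool_rot: [-3.129, 0.161, -0.003]
contact_force: [-1.8, 16.0, 10.2]
opening: 0.0335
grip_force: 27.0
```

Travel was 220 mm, so both ends are confirmed. I'll relax the push, release and lift.

Call:
{"method": "play_rows", "body": {"series": [[0,[0,-0.08,0],[0,0,0]],[0,[0,0,0],[0,0,0]],[1,[0,0,0],[0,0,0]],[1,[0,0,0],[0,0,0]],[1,[0,0,0],[0,0,0]],[1,[0,0,0],[0,0,0]],[1,[0,0,0],[0,0,0]],[1,[0,0,0],[0,0,0]]]}}

```text
t: 11.15
tool_pos: [0.6332, -0.166, 0.0653]
tool_rot: [3.137, -0.163, 0.0]
contact_force: [0.1, -0.5, -0.4]
opening: 0.0855
grip_force: 0.0
```

Call:
{"method": "play_rows", "body": {"series": [[1,[0,0,-0.4],[0,0,0]],[1,[0,0,-0.8],[0,0,0]],[1,[0,0,-0.8],[0,0,0]],[1,[0,0,-0.8],[0,0,0]],[1,[0,0,0],[0,0,0]],[1,[0,0,0],[0,0,0]]]}}

```text
t: 11.9
tool_pos: [0.6331, -0.1659, 0.2059]
tool_rot: [3.137, -0.163, 0.001]
contact_force: [0.8, -0.5, 0.5]
opening: 0.0856
grip_force: 0.0
```

```bash
python3 - <<'E'
from station import ctrl, imaging
import cv2
o=ctrl.get_obs();print(o['t'],o['tool_pos'],o['contact_force'],o['opening'])
cv2.imwrite('pics/w2.png',imaging.get_image('wrist')['color'])
E
```

```text
11.9 [ 0.63314498 -0.16589264  0.20586413] [ 0.82001646 -0.47103505  0.51286807] 0.08562953189308717
```

View pics/w2.png

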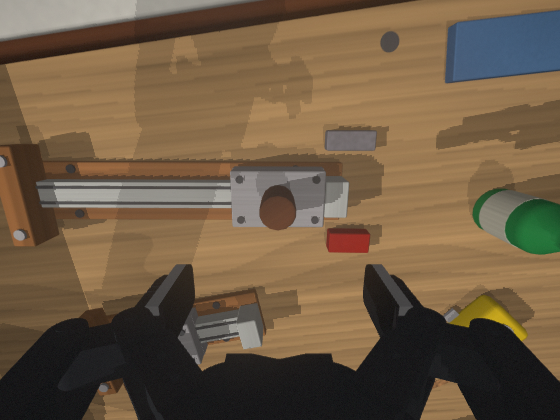

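The carriage (231–326, 168–226) sits against the metal block (327–348, 197). The gripper is clear.

```bash
python3 -c "
from station import ctrl
print(ctrl.finish_job())"
```

```text
the job is handed in; nothing more can be done
None
```

I ran the long slide's carriage against the wide wooden cross-piece, then back 220 mm against the narrow metal block, released it there, and handed the job in at about 12 s; I never touched the short slide, and no verdict came back.

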